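# Lock a telescopic tripod leg at its length mark

### The arm

A 6-joint arm with a two-finger parallel gripper is mounted at the origin on a cart in front of the work surface, level with it; the furniture and walls round the work are solid. World frame = base frame: x ahead of the robot, y to its left, z up, the work surface at z = 0. Lengths are in m, angles in rad, forces in N, time in s.
With the tool pointing down it reaches from about 0.375 to 0.975 m from the base axis. Payload 3.8 kg.
Tool frame: the origin (TCP) lies at the very end of the fingers, on their centre line; the grasp point (between the pads) lies 19 mm behind it; z points along the fingers, y is the line along which they close (so a half turn about z gives the same grasp; the last joint's range is limited). The gripper opens to 85 mm and grips with 20 to 120 N. Pads are 22 mm wide; open, the fingers measure 114 mm over their backs; the gripper's body (76 mm by 85 mm) begins 54 mm behind the grasp point. The pads swing forward as they close: fully open they stand 13 mm farther back than shut.
Start: joints at [-1.259, 0.264, 1.604, -0, 1.274, -0.037], TCP at [0.231, -0.634, 0.231] pointing down, gripper open.
Joint ranges: [-2.63, 2.63], [-0.94, 2.18], [0.31, 2.57], [-1.31, 4.45], [0, 2.66], [-2.55, 2.55]. Speed limits (rad/s): [2.57, 2.57, 3.14, 3.14, 3.14, 3.14].

### API

Orientations are given as a rotation vector (axis times angle).
In Python, from workcell import monitor, viewer, job gives the robot as it stands. The module is installed in compiled form; this text tells all that it offers.
- The arm moves only by the tool step_arm, never from a script. Its argument "series" is one flat list of numbers, 4 for each row, row after row: the shift along the tool's x, y, z in m, then the turn about the tool's z in rad. A call has 1 to 8 rows; each row is the pose to reach, as a shift and turn from the pose commanded when the call began, along the tool's axes at that moment; what a row does not reach only later rows make up. A row lasts 1/8 s, in which the tool goes at most 62.5 mm and 10.7 degrees, less where a joint would pass 70% of its speed; a pose out of reach is approached as far as the arm can. A call with a gripper value outside its range is refused whole. "gripper" is the opening, from 0 (shut) to 1 (fully open), set as the call begins (left out, the last holds). The fingers move at their own pace and stop on an object; "newtons" is the grip in N (left out, the last holds). Time passes only in rows, so rows that repeat a pose let the fingers close. It gives the time, the measured TCP pose, the force, the opening and the grip force at its end, in the units of the state.
- monitor.read_state(): the state, without advancing time (a new reading comes with each control period).
- viewer.read_camera(name): name is "scene" or "top" or "wrist"; returns a dict with "image" (384x512x3 uint8, red, green, blue), "intrinsics" (3x3 intrinsics, pixels), "T" (4x4, takes a point from camera to world coordinates); the wrist camera has in their place "hand_eye" (4x4, takes a point from camera to tool coordinates, whose origin is the TCP and whose axes are the flange's). Camera axes: x right, y up, looking along -z (the intrinsics and any distortion apply to the point x, -y, -z); pixel columns grow to the right and rows downward; lengths in m; the calibration is good to about 2 mm. A picture is of the moment at which its call begins: read the wrist's pose just before it. There is no depth.
- job.finish_job(): hands the job in; it is judged then, once.
Trained networks look in a picture, given as the dict that the camera call returned (one of the last four; its "shot" number tells which), for a name from the list of things; names that differ only in an ending like _2 or _b are one class to them, and where a whole thing is asked for, a point or a joint stands for the part that bears it (a point fixed in the world has none). Each returns a list of dicts, best first, with "score" (0 to 1); they miss things now and then, are a little off and sometimes report something else, mostly with a low value. They report only what shows in the picture. A call takes as long as a camera call.
- viewer.boxes_of(picture, label): "extent" ([centre column, centre row, width, height] in pixels, round what is visible of it).
- viewer.spot_point(picture, label): "point" ([column, row] in pixels: a listed point, or the origin of a listed thing).
The state is a dict: "time": time; "q": joint angles; "joint_vel": joint speeds; "joint_torque": joint torques, N m; "tool_pos": TCP position; "tcp_rot": TCP orientation; "wrist_force": force on the tool from outside, world axes, zero at the start; "torque": the same for the moment, N m; "width": opening from 0.0 (shut) to 1.0 (fully open); "grip_force": force on a finger pad.
Only numpy, scipy, OpenCV 4.12 (cv2) and the standard library are available. Lean on these libraries where they do the work, as an engineer would, in place of code of your own. Each camera call takes 0.05 s, during which the arm holds its last target. There are 200 camera calls.

### The job

A work-lamp tripod leg lies in a cradle on the bookcase. Push its yellow sleeve out along the rod, against the return spring, until the free front edge of its black collar lines up with the middle of the red ring on the rod; only then, holding it there, squeeze the red cam lever fully shut towards the black thumb plate. Finish still holding: one finger on the thumb plate, the other on the closed lever, the collar still at the red ring; leave the tub, the screw carton and the tape measure where they are.

Things in the scene. Friction and masses are not known exactly. Their poses are not given: they have to be found in the camera images.
- cradle: Fixed plywood board 85 x 460 x 12 mm; on it, 205 mm from its centre at each end, a grey saddle 34 x 22 mm, 75 mm high. They carry an aluminium rod, 20 mm diameter, its axis 60 mm above the surface. Origin: underside centre. Local y runs along the rod, in the direction in which the sleeve is pushed out (towards the black rubber foot); z up.
- mark (a point): Middle of the red ring on the rod (25 mm diameter, 6 mm wide), a point on the rod's axis. The ring does not stop the sleeve: the collar slides over it.
- collar_edge (a point): Centre of the free front face (+y end) of the black collar (38 mm diameter, 24 mm long) that ends the yellow sleeve; a point on the rod's axis.
- leg_sleeve: Yellow sleeve, 30 mm diameter, 100 mm long with the collar; origin at its middle on the rod's axis, axes as the cradle's. Slides along the cradle's +y only, travel 200 mm, fully back at the start. A hidden spring pulls it back (2.4 N when back, 4.8 N fully out; friction 0.8 N): let go, it runs back, even with the lever shut, so it must be held.
- thumb_plate (a point): Black upright plate fixed on the sleeve, 30 mm wide across the rod, 8 mm thick, top 62 mm above the rod's axis. This point: middle of its rear (-y) face, 44 mm above the rod's axis, 80 mm behind the collar edge. Axes as the cradle's. Push this face to +y to slide the sleeve. Fingertips may go down to 25 mm above the rod's axis behind it and in front of the lever.
- lever_pad (a point): Red paddle of the cam lever, in front (+y) of the thumb plate: 26 mm wide, 8 mm thick, 28 mm long. This point: centre line of its outer (+y) face, 12 mm below the tip; its z runs to the tip, y out of the outer face. Open, the tip's outer edge is about 54 mm in front of the plate's rear face; shut, the outer face stands upright 32 mm in front of it, tip 62 mm above the rod's axis.
- cam_lever (a joint): Angle of the cam lever, rad: 0 wide open (leaning 0.55 rad towards +y), 0.55 fully shut (upright). Pivot 28 mm in front of the plate's rear face, 20 mm above the rod's axis, 42 mm below the tip. It stays where it is left and takes about 5 to 7 N at the paddle to move.
- filler_tub_mid (a point): White filler tub, 66 mm diameter, 41 mm high, point at its centre. Bystander.
- screw_box_mid (a point): Small carton of screws, 52 x 90 x 32 mm, point at its centre. Bystander.
- tape_measure_mid (a point): Yellow tape measure, 65 x 68 x 35 mm, point at its centre. Bystander.

How it is judged:
By the outcome, as a careful person would: the job done as asked, in the order asked, and still so for the second after the job is handed in, while the arm keeps its last pose, push and grip.
It also fails if it takes over 45 s, if anything falls off the work surface, if the arm or the gripper's body presses on something with over 40 N, if the wrist force passes 120 N, or if a joint passes its speed limit or range.

## Working session

There is one attempt and no reset: what is moved stays moved. The work goes in short steps, Python scripts to look and compute and a tool call to move; the robot and the scene stay as the last step left them, time stands still between calls to the robot, and variables do not carry over. Pictures are saved under pics/ and viewed, at most 10 in all, crops included, and the job is handed in when it is done.

Besides the shell and the picture viewer there is one more tool, called as name(argument=value, ...) on one line, values as JSON. step_arm: Moves the arm, as the interface text tells. Its arguments: {"type":"object","properties":{"series":{"type":"array"},"gripper":{"type":"number"},"newtons":{"type":"number"}},"required":["series"]}

```bash
mkdir -p pics
cat > h.py <<'E'
import numpy as np, cv2
from scipy.spatial.transform import Rotation as R
from workcell import monitor, viewer, job
def shot(name):
    s=monitor.read_state(); p=viewer.read_camera(name)
    if 'T' in p: T=np.array(p['T'])
    else:
        W=np.eye(4); W[:3,:3]=R.from_rotvec(s['tcp_rot']).as_matrix(); W[:3,3]=s['tool_pos']
        T=W@np.array(p['hand_eye'])
    p['Tw']=T; return p
def ray(p,px):
    K=np.array(p['intrinsics']); d=np.linalg.inv(K)@[px[0],px[1],1]; d=np.array([d[0],-d[1],-d[2]])
    d=p['Tw'][:3,:3]@d; return p['Tw'][:3,3],d/np.linalg.norm(d)
def tri(rs):
    A=sum(np.eye(3)-np.outer(d,d) for o,d in rs); b=sum((np.eye(3)-np.outer(d,d))@o for o,d in rs)
    x=np.linalg.solve(A,b); return x,[round(1000*np.linalg.norm((np.eye(3)-np.outer(d,d))@(x-o)),1) for o,d in rs]
def atz(r,z): o,d=r; return o+d*(z-o[2])/d[2]
def save(p,f): cv2.imwrite('pics/'+f,cv2.cvtColor(p['image'],cv2.COLOR_RGB2BGR))
E
python3 - <<'E'
from h import *
np.set_printoptions(precision=4,suppress=True)
s=monitor.read_state();print(s['time'],s['tool_pos'],s['tcp_rot'])
P={n:shot(n) for n in('scene','top')}
for n in P: save(P[n],n+'1.png'); print([k for k in P[n] if k not in('image',)],P[n]['Tw'][:3,3])
for l in 'cradle mark collar_edge leg_sleeve thumb_plate lever_pad filler_tub_mid screw_box_mid tape_measure_mid'.split():
    rs=[]
    for n in P:
        r=viewer.spot_point(P[n],l)
        if r: print(l,n,np.round(r[0]['point'],1),round(r[0]['score'],2)); rs.append(ray(P[n],r[0]['point']))
    if len(rs)==2: print('   ',*tri(rs))
E
```

```text
0.0 [ 0.2305 -0.6337  0.2299] [-3.0917 -0.5447  0.0005]
['intrinsics', 'T', 'shot', 'Tw'] [0.1265 0.5739 0.6915]
['intrinsics', 'T', 'shot', 'Tw'] [0.3991 0.1352 0.9362]
cradle scene [295.  227.4] 0.79
cradle top [283.9 200.6] 0.72
    [ 0.5153  0.1005 -0.0025] [np.float64(2.2), np.float64(2.2)]
mark scene [267.  225.8] 0.56
mark top [251.4 195.2] 0.57
    [0.5207 0.1689 0.0531] [np.float64(3.0), np.float64(3.0)]
collar_edge scene [322.6 186. ] 0.9
collar_edge top [324.3 197.1] 0.95
    [0.5167 0.0214 0.0493] [np.float64(3.6), np.float64(3.6)]
leg_sleeve scene [346.3 169.2] 0.94
leg_sleeve top [349.8 198.4] 0.74
    [ 0.5077 -0.0294  0.0655] [np.float64(1.1), np.float64(1.1)]
thumb_plate scene [356.1 149. ] 0.76
thumb_plate top [367.5 198.3] 0.94
    [ 0.5054 -0.0548  0.101 ] [np.float64(1.6), np.float64(1.6)]
lever_pad scene [336.1 158.6] 0.67
filler_tub_mid scene [289.5 161.7] 0.76
filler_tub_mid top [336.3 141.6] 0.79
    [ 0.6372 -0.0139  0.0164] [np.float64(0.3), np.float64(0.3)]
screw_box_mid scene [293.1 162.3] 0.48
screw_box_mid top [233.1 138.7] 0.88
    [0.5412 0.1669 0.2146] [np.float64(55.5), np.float64(55.5)]
tape_measure_mid scene [331.9 265.6] 0.9
tape_measure_mid top [271.  244.9] 0.74
    [ 0.4154  0.1256 -0.0024] [np.float64(4.5), np.float64(4.5)]
```

```bash
python3 -c "
import cv2;a=cv2.imread('pics/scene1.png')[100:320,180:440];cv2.imwrite('pics/s1c.png',cv2.resize(a,None,fx=2.7,fy=2.7))"
```

```text
(no output)
```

View pics/top1.png

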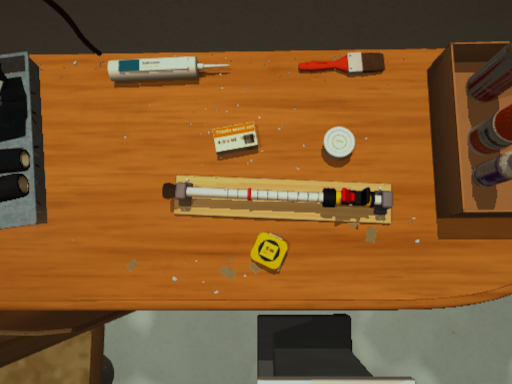

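View pics/s1c.png

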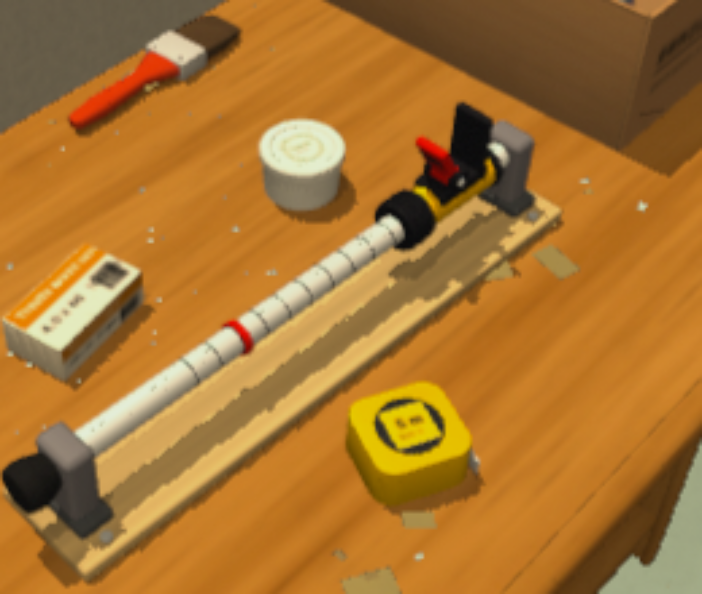

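The top view shows the rod running almost along world +y. The ring is near (250,194), the collar edge near (323,197), and the plate and lever near (350–368,198). The scene crop shows the lever open and the carton, tub and tape clear of the rod. I'll lift, then cross to above the sleeve.

step_arm(series=[0, 0, -0.06, 0, 0, 0, -0.12, 0.05, 0.04, -0.042, -0.15, 0.1, 0.08, -0.085, -0.15, 0.15, 0.12, -0.125, -0.15, 0.2, 0.16, -0.167, -0.15, 0.25, 0.2, -0.21, -0.15, 0.3, 0.24, -0.25, -0.15, 0.35], gripper=1)

```text
time: 2.0
tool_pos: [0.3712, -0.3155, 0.3816]
tcp_rot: [3.141, -0.005, 0.001]
wrist_force: [1.0, -0.1, -0.9]
width: 1.0
grip_force: 0.0
```

step_arm(series=[0.02, -0.055, 0, 0, 0.04, -0.11, 0, 0, 0.06, -0.165, 0, 0, 0.08, -0.22, 0, 0, 0.1, -0.275, 0, 0, 0.11, -0.315, 0.03, 0, 0.11, -0.315, 0.06, 0, 0.11, -0.315, 0.06, 0])

```text
time: 3.0
tool_pos: [0.4795, -0.0018, 0.3186]
tcp_rot: [-3.141, -0.0, 0.009]
wrist_force: [-0.5, 1.6, 0.2]
width: 1.004
grip_force: 0.0
```

Run:
```python
from h import *
np.set_printoptions(precision=4,suppress=True)
s=monitor.read_state();print(s['time'],s['tool_pos'],s['tcp_rot'])
p=shot('wrist'); save(p,'w1.png'); P={'wrist':p,'top':shot('top'),'scene':shot('scene')}
for l in 'mark collar_edge leg_sleeve thumb_plate lever_pad'.split():
    rs=[]
    for n in P:
        r=viewer.spot_point(P[n],l)
        if r: print(l,n,np.round(r[0]['point'],1),round(r[0]['score'],2)); rs.append(ray(P[n],r[0]['point']))
    if len(rs)>1: print('   ',*tri(rs))
    if rs: print('  at z', atz(rs[0],.106 if 'pl' in l else .095 if 'pad' in l else .06))
```

```text
3.0 [ 0.4795 -0.0018  0.3186] [-3.1414 -0.0004  0.0087]
mark top [252.  191.4] 0.41
mark scene [270.1 224.7] 0.59
    [0.5245 0.1646 0.0511] [np.float64(2.2), np.float64(2.2)]
  at z [0.525  0.1656 0.06  ]
collar_edge wrist [230.6 131. ] 0.8
collar_edge top [321.4 199.4] 0.68
collar_edge scene [327.6 183.7] 0.95
    [0.5094 0.0254 0.0626] [np.float64(2.8), np.float64(2.5), np.float64(1.8)]
  at z [0.5119 0.0253 0.06  ]
leg_sleeve wrist [274.4 133.8] 0.65
leg_sleeve top [354.5 198.4] 0.67
leg_sleeve scene [344.9 174.2] 0.85
    [ 0.509  -0.0326  0.0519] [np.float64(6.5), np.float64(8.2), np.float64(2.1)]
  at z [ 0.5086 -0.0256  0.06  ]
thumb_plate wrist [304.7 140.1] 0.86
thumb_plate top [366.9 193.5] 0.79
thumb_plate scene [355.4 149.8] 0.93
    [ 0.5092 -0.055   0.099 ] [np.float64(3.6), np.float64(4.4), np.float64(1.4)]
  at z [ 0.5063 -0.0544  0.106 ]
lever_pad wrist [262.  136.3] 0.73
lever_pad top [341.3 197. ] 0.6
lever_pad scene [335.6 157.6] 0.44
    [ 0.511  -0.0064  0.1049] [np.float64(3.8), np.float64(4.5), np.float64(6.0)]
  at z [ 0.5092 -0.0104  0.095 ]
```

View pics/w1.png

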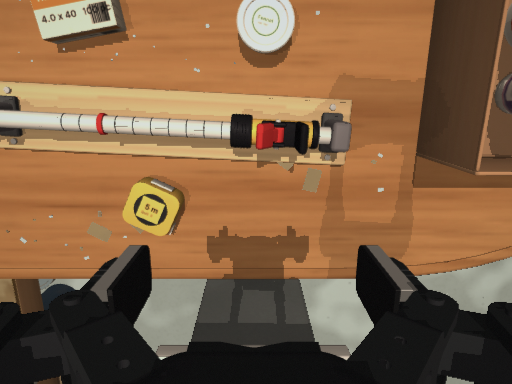

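The wrist view shows the ring at (102,124), the collar edge at (231,131), the red lever near (268,135) and the plate near (303,138). The rod is turned about 3° from world y. I'll align over the sleeve, stop just above it, and look again.

step_arm(series=[0.01, 0.009, 0.03, 0.02, 0.02, 0.018, 0.07, 0.04, 0.029, 0.027, 0.11, 0.057, 0.029, 0.027, 0.15, 0.057, 0.029, 0.027, 0.17, 0.057, 0.029, 0.027, 0.17, 0.057])

```text
time: 4.65
tool_pos: [0.5084, -0.0293, 0.1491]
tcp_rot: [-3.14, 0.091, 0.007]
wrist_force: [-0.4, 0.8, 0.5]
width: 1.003
grip_force: 0.0
```

Run:
```python
from h import *
np.set_printoptions(precision=4,suppress=True)
s=monitor.read_state();print(s['time'],s['tool_pos'],s['tcp_rot'],s['width'])
p=shot('wrist'); save(p,'w2.png'); q=shot('scene'); save(q,'s2.png')
M=p['Tw'];print(R.from_rotvec(s['tcp_rot']).as_matrix())
for l in 'mark collar_edge thumb_plate lever_pad'.split():
    r=viewer.spot_point(p,l)
    if r: print(l,np.round(r[0]['point'],1),round(r[0]['score'],2),atz(ray(p,r[0]['point']),dict(mark=.06,collar_edge=.06,thumb_plate=.104,lever_pad=.108)[l]))
a=cv2.imread('pics/w2.png');b=cv2.imread('pics/s2.png')[100:260,240:440]
b=cv2.resize(b,(480,384));cv2.imwrite('pics/m2.png',cv2.resize(np.hstack([a,b]),None,fx=.8,fy=.8))
```

```text
4.65 [ 0.5084 -0.0293  0.1491] [-3.1399  0.0914  0.0075] 1.0026363664398308
[[ 0.9983 -0.0581 -0.0047]
 [-0.0581 -0.9983  0.0005]
 [-0.0048 -0.0002 -1.    ]]
collar_edge [175.5 198.3] 0.56 [0.5111 0.0264 0.06  ]
thumb_plate [299.7 217.2] 0.79 [ 0.5073 -0.0558  0.104 ]
lever_pad [220.2 216.5] 0.66 [ 0.5118 -0.01    0.108 ]
```

View pics/m2.png

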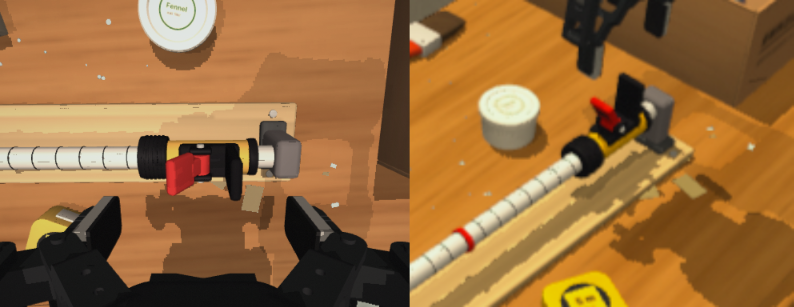

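The fingers straddle the plate and lever, both clear, and the tool axis lies along the rod. Next I'll descend to about z 0.093 and narrow slightly.

step_arm(series=[0, 0, 0.02, 0, 0, 0, 0.04, 0, 0, 0, 0.056, 0, 0, 0, 0.056, 0])

```text
time: 5.45
tool_pos: [0.5092, -0.0294, 0.0943]
tcp_rot: [-3.14, 0.091, 0.004]
wrist_force: [0.6, 1.0, 0.3]
width: 1.001
grip_force: 0.0
```

step_arm(series=[0, 0, 0, 0, 0, 0, 0, 0, 0, 0, 0, 0], gripper=0.8, newtons=30)

```text
time: 5.82
tool_pos: [0.5107, -0.0296, 0.096]
tcp_rot: [3.14, -0.091, 0.002]
wrist_force: [0.4, 0.2, -0.6]
width: 0.799
grip_force: 0.0
```

step_arm(series=[0, -0.01, 0, 0, 0, -0.025, 0, 0, 0, -0.04, 0, 0, 0, -0.055, 0, 0, 0, -0.07, 0, 0, 0, -0.085, 0, 0, 0, -0.1, 0, 0, 0, -0.1, 0, 0])

```text
time: 6.82
tool_pos: [0.5159, 0.0719, 0.0951]
tcp_rot: [-3.14, 0.089, 0.0]
wrist_force: [-0.2, -3.2, 1.4]
width: 0.801
grip_force: 1.3
```

```bash
cat > look.py <<'E'
import sys; from h import *
np.set_printoptions(precision=4,suppress=True)
s=monitor.read_state();print(s['time'],s['tool_pos'],s['tcp_rot'],s['width'],s['wrist_force'],s['grip_force'])
P={n:shot(n) for n in('wrist','top','scene')}
for n in P: save(P[n],n[0]+sys.argv[1]+'.png')
for l in 'mark collar_edge thumb_plate lever_pad'.split():
    for n in P:
        r=viewer.spot_point(P[n],l)
        if r: print(l,n,np.round(r[0]['point'],1),round(r[0]['score'],2),atz(ray(P[n],r[0]['point']),dict(mark=.06,collar_edge=.06,thumb_plate=.104,lever_pad=.108)[l]))
a=P['wrist']['image'];b=cv2.resize(P['scene']['image'][130:290,200:400],(480,384),interpolation=cv2.INTER_CUBIC)
cv2.imwrite('pics/m'+sys.argv[1]+'.png',cv2.cvtColor(cv2.resize(np.hstack([a,b]),None,fx=.8,fy=.8),cv2.COLOR_RGB2BGR))
E
python3 look.py 3
```

```text
6.825 [0.5159 0.0719 0.0951] [-3.1396  0.0887  0.0002] 0.8006695160185507 [-0.2352 -3.2465  1.3711] 1.3161911442875862
mark wrist [ 74.2 226.2] 0.67 [0.5205 0.1722 0.06  ]
mark top [247.3 192.1] 0.38 [0.5237 0.1751 0.06  ]
mark scene [267.7 223.2] 0.47 [0.5224 0.1697 0.06  ]
collar_edge wrist [171.8 226. ] 0.59 [0.5175 0.1179 0.06  ]
collar_edge top [317.4 195.3] 0.43 [0.5161 0.0345 0.06  ]
collar_edge scene [288.  209.6] 0.78 [0.5189 0.1215 0.06  ]
thumb_plate wrist [331.7 258.9] 0.81 [0.5141 0.0387 0.104 ]
thumb_plate top [322.4 194.3] 0.36 [0.5121 0.03   0.104 ]
thumb_plate scene [323.5 169.4] 0.56 [0.5125 0.0357 0.104 ]
lever_pad wrist [227.7 258.6] 0.94 [0.5187 0.083  0.108 ]
lever_pad scene [301.2 182.4] 0.64 [0.5163 0.0922 0.108 ]
```

View pics/m3.png

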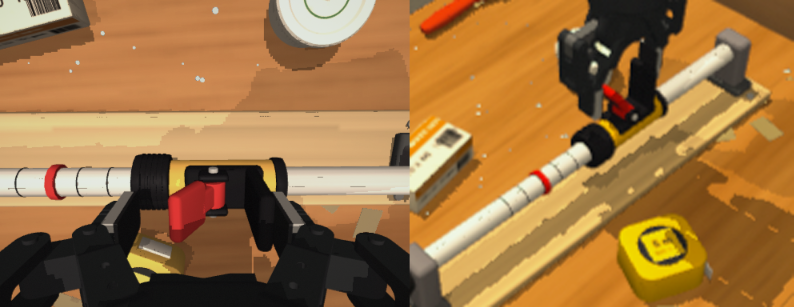

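The rear finger is pushing the plate and the sleeve follows, with the lever still open. In the wrist picture the collar edge is about 53 mm short of the ring (171 vs 74 px). I'll go most of the way, then measure closely.

step_arm(series=[0, -0.012, 0, 0, 0, -0.024, 0, 0, 0, -0.036, 0, 0, 0, -0.045, 0, 0, 0, -0.045, 0, 0, 0, -0.045, 0, 0])

```text
time: 8.32
tool_pos: [0.5182, 0.1152, 0.0951]
tcp_rot: [-3.14, 0.091, 0.001]
wrist_force: [-0.3, -2.7, 0.3]
width: 0.797
grip_force: 1.6
```

```bash
python3 look.py 4
python3 - <<'E'
import cv2,numpy as np
a=cv2.imread('pics/w4.png')[180:280,90:250];b=cv2.imread('pics/s4.png')[170:270,220:380]
cv2.imwrite('pics/z4.png',np.hstack([cv2.resize(x,(400,400) if 0 else (400,250),interpolation=cv2.INTER_CUBIC) for x in(a,b)]))
E
```

```text
8.325 [0.5182 0.1152 0.0951] [-3.1403  0.0914  0.0013] 0.7974911752669833 [-0.2811 -2.705   0.3036] 1.6129765659570694
mark wrist [153. 230.] 0.75 [0.5181 0.1719 0.06  ]
mark scene [266.3 223.4] 0.42 [0.5238 0.1717 0.06  ]
collar_edge wrist [169.9 227.4] 0.68 [0.5191 0.1623 0.06  ]
collar_edge top [254.4 193.8] 0.63 [0.5201 0.1608 0.06  ]
collar_edge scene [270.1 221.3] 0.83 [0.5225 0.1636 0.06  ]
thumb_plate wrist [333.7 258.9] 0.7 [0.5163 0.0811 0.104 ]
thumb_plate top [282.4 195.5] 0.48 [0.5103 0.1061 0.104 ]
thumb_plate scene [307.7 182.4] 0.76 [0.5108 0.0811 0.104 ]
lever_pad wrist [227.  260.4] 0.88 [0.5202 0.1267 0.108 ]
lever_pad scene [284.8 192.6] 0.54 [0.5197 0.1304 0.108 ]
```

View pics/z4.png

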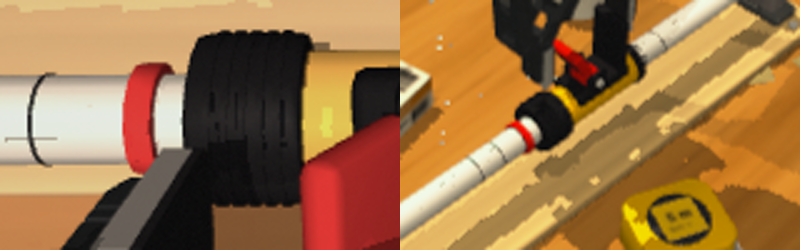

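The wrist crop shows the ring just ahead of the collar, about 9–10 mm to go, with the lever still open. I'll refine this by intersecting pixel rays with the ring and collar cylinders.

```bash
cat > cyl.py <<'E'
import sys; from h import *
p=shot('wrist'); im=p['image'].astype(int)
print(monitor.read_state()['tool_pos'],monitor.read_state()['width'],monitor.read_state()['time'])
d=np.array([.058,.998,0]);d/=np.linalg.norm(d);c=np.array([.5188,.165,.06])
def s_of(px,r):
    o,v=ray(p,px); o=o-c; a=v-d*(v@d); b=o-d*(o@d)
    A,B,C=a@a,2*a@b,b@b-r*r; t=(-B-np.sqrt(B*B-4*A*C))/2/A
    return round(1000*((o+t*v)@d),1)
for row in range(206,238,4):
    L=im[row]; red=np.where((L[:,0]>120)&(L[:,1]<80)&(L[:,2]<80))[0]; red=red[(red>100)&(red<205)]
    blk=np.where(L[100:230].sum(1)<130)[0]+100
    if not len(blk): continue
    k=next((b for b in blk if set(range(b,b+12))<=set(blk)),None)
    out=[row]
    if len(red): red=red[red<(k or 999)]
    if len(red): out+=['ringL',red[0],s_of((red[0]-.5,row),.0125),'ringR',red[-1],s_of((red[-1]+.5,row),.0125)]
    if k: out+=['collar',k,s_of((k-.5,row),.019)]
    print(*out)
E
python3 cyl.py
```

```text
[0.51817472 0.114982   0.09509241] 0.7991373700147637 9.125
206 ringL 145 10.8 ringR 157 3.6 collar 166 -4.0
210 ringL 142 10.7 ringR 151 5.3 collar 165 -3.9
214 ringL 141 10.5 ringR 150 5.2 collar 164 -3.7
218 ringL 140 10.5 ringR 150 4.7 collar 164 -4.0
222 ringL 139 10.7 ringR 149 4.9 collar 164 -4.1
226 ringL 139 10.5 ringR 149 4.8 collar 163 -3.7
230 ringL 139 10.4 ringR 149 4.7 collar 163 -3.8
234 ringL 139 10.5 ringR 149 4.7 collar 163 -3.8
```

step_arm(series=[0, -0.001, 0, 0, 0, -0.003, 0, 0, 0, -0.005, 0, 0, 0, -0.005, 0, 0], gripper=0.7)

```text
time: 9.62
tool_pos: [0.5193, 0.1202, 0.0957]
tcp_rot: [3.14, -0.091, 0.001]
wrist_force: [-1.9, -4.9, 2.2]
width: 0.706
grip_force: 2.2
```

```bash
python3 cyl.py
```

```text
[0.51924334 0.12017995 0.09568047] 0.7019363369012986 9.675
206 collar 158 5.7
210 ringL 153 10.6 ringR 156 8.4 collar 157 5.7
214 ringL 151 10.8 ringR 155 8.1 collar 157 5.4
218 ringL 151 10.3 ringR 155 7.6 collar 156 5.6
222 ringL 150 10.5 ringR 154 7.9 collar 156 5.4
226 ringL 150 10.3 ringR 154 7.7 collar 155 5.8
230 ringL 150 10.2 ringR 154 7.6 collar 155 5.7
234 ringL 150 10.2 ringR 154 7.6 collar 155 5.7
```

step_arm(series=[0, -0.002, 0, 0, 0, -0.002, 0, 0])

```text
time: 9.93
tool_pos: [0.5194, 0.1222, 0.0957]
tcp_rot: [-3.14, 0.091, -0.001]
wrist_force: [-1.8, -4.4, 2.0]
width: 0.7
grip_force: 2.2
```

```bash
python3 cyl.py; python3 look.py 5
python3 - <<'E'
import cv2,numpy as np
a=cv2.imread('pics/w5.png')[180:280,90:250];b=cv2.imread('pics/s5.png')[200:250,240:320]
cv2.imwrite('pics/z5.png',np.hstack([cv2.resize(x,(400,250),interpolation=cv2.INTER_CUBIC) for x in(a,b)]))
E
```

```text
[0.51935498 0.12217806 0.09559502] 0.7015997058311115 9.975
206 collar 158 7.8
210 collar 157 7.8
214 ringL 155 10.7 ringR 155 10.2 collar 157 7.4
218 ringL 154 10.7 ringR 155 9.7 collar 156 7.6
222 ringL 154 10.4 ringR 154 9.9 collar 155 7.9
226 ringL 154 10.2 ringR 154 9.7 collar 155 7.8
230 ringL 154 10.1 ringR 154 9.6 collar 155 7.7
234 ringL 154 10.1 ringR 154 9.6 collar 155 7.7
9.975 [0.5194 0.1222 0.0956] [-3.1402  0.0913 -0.0012] 0.7015997058311115 [-1.7589 -4.2973  2.4097] 2.206476107239723
mark wrist [163.7 227. ] 0.39 [0.5206 0.1728 0.06  ]
mark top [337.5 145.4] 0.23 [ 0.6182 -0.0088  0.06  ]
mark scene [268.2 226.9] 0.45 [0.5159 0.1752 0.06  ]
collar_edge wrist [159.6 231.5] 0.61 [0.5181 0.1755 0.06  ]
collar_edge top [290.3 192.3] 0.62 [0.5226 0.0886 0.06  ]
collar_edge scene [265.4 226.2] 0.65 [0.5204 0.1773 0.06  ]
thumb_plate wrist [322.4 260.1] 0.73 [0.5169 0.0929 0.104 ]
thumb_plate top [291.6 194.2] 0.5 [0.5127 0.0885 0.104 ]
thumb_plate scene [300.3 182.9] 0.9 [0.5193 0.0909 0.104 ]
lever_pad wrist [215.7 265. ] 0.85 [0.5193 0.1386 0.108 ]
lever_pad scene [282.3 199.3] 0.55 [0.5119 0.145  0.108 ]
```

View pics/z5.png

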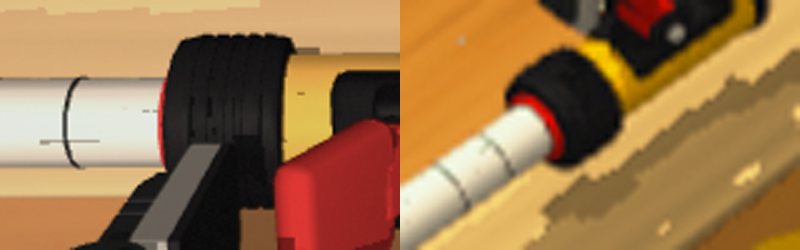

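The wrist crop shows a thin sliver of ring left of the collar. The scene crop shows about half the ring in front of the collar face, which agrees with the 0.2 mm offset computed. Now I'll squeeze in small steps, backing the tool off by half of each closing so the plate stays put.

step_arm(series=[0, 0.0012, 0, 0, 0, 0.0024, 0, 0, 0, 0.0034, 0, 0], gripper=0.62, newtons=30)

```text
time: 11.1
tool_pos: [0.519, 0.1189, 0.0953]
tcp_rot: [-3.14, 0.091, -0.001]
wrist_force: [0.8, -3.4, 1.3]
width: 0.621
grip_force: 1.7
```

step_arm(series=[0, 0.0012, 0, 0, 0, 0.0024, 0, 0, 0, 0.0034, 0, 0], gripper=0.54)

```text
time: 11.48
tool_pos: [0.5188, 0.1157, 0.0963]
tcp_rot: [-3.14, 0.092, -0.001]
wrist_force: [-2.2, -2.3, 7.2]
width: 0.543
grip_force: 9.9
```

```bash
python3 cyl.py
```

```text
[0.51883488 0.11557024 0.09632561] 0.5405693440462269 11.525
206 collar 146 7.5
210 collar 145 7.5
214 collar 144 7.6
218 ringL 142 10.7 ringR 142 10.1 collar 143 7.8
222 ringL 142 10.3 ringR 142 9.8 collar 143 7.6
226 collar 143 7.5
230 ringL 141 10.6 ringR 141 10.0 collar 143 7.4
234 ringL 141 10.6 ringR 142 9.6 collar 143 7.4
```

The collar is holding at 7.5 and the lever is moving at about 10 N grip. I'll continue.

step_arm(series=[0, 0.0012, 0, 0, 0, 0.0024, 0, 0, 0, 0.0034, 0, 0], gripper=0.46)

```text
time: 11.9
tool_pos: [0.5189, 0.1123, 0.0969]
tcp_rot: [-3.14, 0.092, -0.002]
wrist_force: [-2.5, -3.3, 10.8]
width: 0.462
grip_force: 8.0
```

step_arm(series=[0, 0.0012, 0, 0, 0, 0.0024, 0, 0, 0, 0.0034, 0, 0], gripper=0.38)

```text
time: 12.28
tool_pos: [0.5191, 0.1089, 0.0968]
tcp_rot: [-3.14, 0.091, -0.003]
wrist_force: [-1.1, -2.9, 9.0]
width: 0.385
grip_force: 7.1
```

step_arm(series=[0, 0, 0, 0, 0, 0, 0, 0, 0, 0, 0, 0], gripper=0.32)

```text
time: 12.65
tool_pos: [0.5191, 0.1087, 0.097]
tcp_rot: [-3.14, 0.091, -0.003]
wrist_force: [-1.8, -4.9, 10.5]
width: 0.366
grip_force: 29.9
```

```bash
python3 cyl.py; python3 look.py 6
python3 - <<'E'
import cv2,numpy as np
a=cv2.imread('pics/w6.png')[160:320,80:336];b=cv2.imread('pics/s6.png')[180:255,230:350]
cv2.imwrite('pics/z6.png',np.hstack([cv2.resize(x,(400,250),interpolation=cv2.INTER_CUBIC) for x in(a,b)]))
E
```

```text
[0.51906998 0.10871414 0.09698885] 0.36337489483474794 12.7
206 collar 132 8.4
210 collar 131 8.2
214 collar 130 8.3
218 collar 129 8.4
222 collar 129 8.2
226 collar 129 8.0
230 collar 128 8.4
234 collar 129 7.9
12.7 [0.5191 0.1087 0.097 ] [-3.1399  0.0911 -0.0028] 0.36337489483474794 [-1.3341 -4.0398 10.3352] 29.87286150455475
mark scene [267.4 226.3] 0.46 [0.5178 0.1751 0.06  ]
collar_edge wrist [136.3 228.7] 0.87 [0.5197 0.1754 0.06  ]
collar_edge scene [266.5 224. ] 0.81 [0.5226 0.1724 0.06  ]
thumb_plate wrist [288.7 257.5] 0.94 [0.518  0.0939 0.104 ]
thumb_plate top [286.1 193.3] 0.61 [0.5145 0.099  0.104 ]
thumb_plate scene [301.  185.8] 0.61 [0.5136 0.0956 0.104 ]
lever_pad wrist [214.8 269.5] 0.83 [0.5162 0.126  0.108 ]
lever_pad scene [285.8 189.9] 0.51 [0.5229 0.1244 0.108 ]
```

View pics/z6.png

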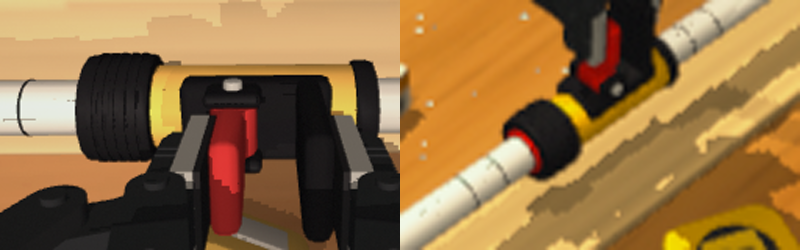

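The jaw has stalled at 31 mm under 30 N. The lever stands upright, parallel to the finger, with the plate against the other finger. The collar sits about 0.6 mm past the ring's middle, so I'll trim that and check.

step_arm(series=[0, 0.0006, 0, 0, 0, 0.0006, 0, 0, 0, 0.0006, 0, 0])

```text
time: 13.82
tool_pos: [0.5191, 0.1084, 0.097]
tcp_rot: [-3.139, 0.091, -0.003]
wrist_force: [-2.2, -3.9, 9.4]
width: 0.362
grip_force: 29.4
```

```bash
python3 cyl.py; python3 -c "
from h import *
s=monitor.read_state();print(s['wrist_force'],s['grip_force'],s['width']);print(job.finish_job())"
```

```text
[0.51904538 0.10834898 0.09697427] 0.36247857229853214 13.875
206 collar 132 8.0
210 collar 131 7.9
214 collar 130 8.0
218 collar 129 8.1
222 ringL 128 10.8 ringR 128 10.3 collar 129 7.8
226 collar 129 7.7
230 collar 128 8.1
234 collar 129 7.5
[-2.09521097 -3.05510829  9.931848  ] 29.394379556179047 0.36247857229853214
the job is handed in; nothing more can be done
None
```

I pushed the sleeve out to the red ring, then squeezed the lever shut and handed the job in at about 14 s, still holding at 29 N; by my camera measurement the collar edge is within about 0.5 mm of the ring's middle, the gripper never went near the tub, carton or tape, and no verdict came back.

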